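# Put the repaired model locomotives away and start one on the run-in stand

## Robot

A 6-joint arm with a two-finger parallel gripper is mounted at the origin on the work surface. World frame = base frame: x ahead of the robot, y to its left, z up, the work surface at z = 0. Lengths are in m, angles in rad, forces in N, time in s.
With the tool pointing down it reaches from about 0.35 to 0.875 m from the base axis. Payload 4.2 kg.
Tool frame: the origin (TCP) lies between the finger pads; the fingertips stand 8 mm ahead of it and the grasp point (between the pads) lies 11 mm behind it (env.tip_extent is the z of the fingertips in the tool frame, in m); z points along the fingers, y is the line along which they close (so a half turn about z gives the same grasp; the last joint's range is limited). The gripper opens to 85 mm and grips with 20 to 120 N. Pads are 22 mm wide; open, the fingers measure 114 mm over their backs; the gripper's body (76 mm by 85 mm) begins 54 mm behind the grasp point. The pads swing forward as they close: fully open they stand 13 mm farther back than shut.
Start: joints at [-0.976, 0.385, 0.008, 0, -1.194, -0.259], TCP at [0.206, -0.59, 0.239] pointing down, gripper open.
Joint ranges: [-3.14, 3.14], [-1.21, 2.06], [-1.07, 1.41], [-3.16, 2.05], [-2.99, -0.16], [-3.1, 3.1]. Speed limits (rad/s): [2.79, 2.79, 3.14, 3.14, 3.14, 3.14].

## Interface

Orientations are given as a unit quaternion [x, y, z, w].
In Python, from workcell import env gives the robot as it stands.
- The arm moves only by the tool arm_command, never from a script. Its arguments are lists of equal length, an entry for each row: "rotation": the turn, a rotation vector about the world's x, y, z in degrees, a list of three; "offset": the shift along the world's x, y, z in cm, a list of three; "hand": the opening, from -1 (shut) to 1 (fully open). In form: {"rotation": [[rx, ry, rz], ...], "offset": [[tx, ty, tz], ...], "hand": [hand, ...]}. A call has exactly 5 rows; each row shifts and turns the commanded pose from where the row before left it; what a row does not reach is not made up. A row lasts 1/12 s, in which the tool goes at most 41.7 mm and 7.16 degrees, less where a joint would pass 70% of its speed; a pose out of reach is approached as far as the arm can. A call with a gripper value outside its range is refused whole. The fingers move at their own pace and stop on an object; "newtons" is the grip in N (left out, the last holds). Time passes only in rows, so rows that do not move let the fingers close, or fill a call up. It gives the time, the measured TCP pose, the force, the opening and the grip force at its end, in the units of the state.
- env.get_obs(): the state, without advancing time (a new reading comes with each control period).
- env.camera(name): name is "scene" or "top" or "wrist"; returns the picture (420x560x3 uint8, red, green, blue); there is no depth.
- env.get_calibration(name): a dict with "fx", "fy", "cx", "cy" (pixels), "cam_to_world" (4x4, takes a point from camera to world coordinates). Camera axes: x right, y down, z forward; pixel columns grow to the right and rows downward; lengths in m; the calibration is good to about 2 mm. A picture is of the moment at which its call begins: read the wrist's pose just before it. get_calibration takes no time and is no camera call; for the wrist camera it gives the pose at the moment of the call.
- env.sign_off(): hands the job in; it is judged then, once.
The state is a dict: "clock": time; "joints": joint angles; "joint_vel": joint speeds; "joint_torque": joint torques, N m; "tcp_pos": TCP position; "tool_rot": TCP orientation; "ft_force": force on the tool from outside, world axes, zero at the start; "wrist_torque": the same for the moment, N m; "grip_width": opening from 0.0 (shut) to 1.0 (fully open); "grip_force": force on a finger pad.
Only numpy, scipy, OpenCV 4.12 (cv2) and the standard library are available. Lean on these libraries where they do the work, as an engineer would, in place of code of your own. Each camera call takes 0.05 s, during which the arm holds its last target. There are 200 camera calls.

## Task

Sort the three repaired model locomotives by colour and leave the two wagons where they are. Stand the red one in the cradle with red ends and the blue one in the cradle with blue ends; for the green one lift the hinged guard of the green run-in stand right up, stand the locomotive in its bed, and lower the guard fully closed. Each must stand upright on its wheels on the floor of its channel, set down gently and not dropped.

Things in the scene. Friction and masses are not known exactly. Their poses are not given: they have to be found in the camera images.
- loco_red: Model shunting locomotive, red hood and cab, grey roof, black underframe, 0.22 kg. 112 long over buffers x 28 wide; origin: centre of its underside; x along it to the hood end, z up. Flat sides 28 apart: underframe z 14-22, hood z 22-42 (x -13 to 51), cab to z 52 (x -47 to -13), roof to z 55, 30 wide. Chimney at x 38 to z 50. Grip across the hood at x 5, fingertips at z 20. Does not roll.
- loco_blue: Model shunting locomotive, blue hood and cab, grey roof, black underframe, 0.22 kg. 112 long over buffers x 28 wide; origin: centre of its underside; x along it to the hood end, z up. Flat sides 28 apart: underframe z 14-22, hood z 22-42 (x -13 to 51), cab to z 52 (x -47 to -13), roof to z 55, 30 wide. Chimney at x 38 to z 50. Grip across the hood at x 5, fingertips at z 20. Does not roll.
- loco_green: Model shunting locomotive, green hood and cab, grey roof, black underframe, 0.22 kg. 112 long over buffers x 28 wide; origin: centre of its underside; x along it to the hood end, z up. Flat sides 28 apart: underframe z 14-22, hood z 22-42 (x -13 to 51), cab to z 52 (x -47 to -13), roof to z 55, 30 wide. Chimney at x 38 to z 50. Grip across the hood at x 5, fingertips at z 20. Does not roll.
- cradle_red: Fixed black storage cradle with red end blocks, 154 long (x) x 64 wide (y). Origin at the centre of its underside. An open-topped channel along its x axis, 130 long x 44 wide inside, floor at z 8, side rails to z 20, end blocks to z 22. A locomotive stands in it on the floor, either end first.
- cradle_blue: Fixed black storage cradle with blue end blocks, 154 long (x) x 64 wide (y). Origin at the centre of its underside. An open-topped channel along its x axis, 130 long x 44 wide inside, floor at z 8, side rails to z 20, end blocks to z 22. A locomotive stands in it on the floor, either end first.
- stand: Fixed run-in stand, grey, green-framed wire guard over the bed. Origin under the bed centre at table level; x to the rear, y along the bed. Bed: channel along y, 130 (y) x 44 (x) inside, floor z 20, side rails to z 32, green end blocks to z 34. Base x -50 to 115, y -78 to 78; rear control box x 70 to 115, to z 88 (knob 96). Guard hinge line along y at x 80, z 96. Locomotives stand along y.
- guard (a joint): Hinge angle of the stand's guard in rad: 0 closed (level over the bed, 96 above the table), 1.57 upright, 1.9 stop. Friction of 0.2 N m holds it at any angle; it weighs 0.12 kg. Frame 130 wide (y), reaching 134 from the hinge towards the front. It starts between closed and a little ajar (0.4).
- guard_handle (a point): Middle of the guard's black handle: a round bar 10 thick, 100 long, parallel to the stand's y axis, 172 from the hinge line and in the plane of the guard, with a free gap of 33 between bar and frame. Moves on an arc about the hinge line as the guard turns.
- wagon_open: Brown open goods wagon, no cab, 104 long over the buffers (x) x 28 wide x 38 high; origin at the centre of its underside. A loose bystander: not to be moved.
- wagon_tank: Yellow tank wagon, a lying cylinder on a black frame, 104 long over the buffers (x) x 28 wide x 51 high; origin at the centre of its underside. A loose bystander: not to be moved.

How it is judged:
By the outcome, as a careful person would: the job done as asked, in the order asked, and still so for the second after the job is handed in, with the robot touching nothing.
It also fails if it takes over 138 s, if anything falls off the work surface, if the arm or the gripper's body presses on something with over 40 N, if the wrist force passes 120 N, or if a joint passes its speed limit or range.

## Working session

There is one attempt and no reset: what is moved stays moved. The work goes in short steps, Python scripts to look and compute and a tool call to move; the robot and the scene stay as the last step left them, time stands still between calls to the robot, and variables do not carry over. Pictures are saved under pics/ and viewed, at most 14 in all, crops included, and the job is handed in when it is done.

Besides the shell and the picture viewer there is one more tool, called as name(argument=value, ...) on one line, values as JSON. arm_command: Moves the arm, as the interface text tells. Its arguments: {"type":"object","properties":{"rotation":{"type":"array","items":{"type":"array","items":{"type":"number"}}},"offset":{"type":"array","items":{"type":"array","items":{"type":"number"}}},"hand":{"type":"array","items":{"type":"number"}},"newtons":{"type":"number"}},"required":["rotation","offset","hand"]}

```bash
ls; mkdir -p pics
python3 - <<'E'
from workcell import env
import cv2,numpy as np
o=env.get_obs();print(o['clock'],o['tcp_pos'],o['tool_rot'],env.tip_extent)
for n in('top','scene'):
    im=env.camera(n);cv2.imwrite(f'pics/{n}0.png',im[...,::-1])
    c=env.get_calibration(n);print(n,c['fx'],c['cx'],c['cy'],np.round(c['cam_to_world'],3).tolist())
E
```

```text
pics
0.0 [ 0.20579925 -0.58954262  0.2382272 ] [-1.67039184e-01  9.85949653e-01  1.06760709e-03 -2.31577059e-04] 0.008
top 407.5947027435593 277.4244734446376 209.00901621101738 [[0.03, -0.999, 0.024, 0.526], [-1.0, -0.029, 0.004, -0.006], [-0.004, -0.024, -1.0, 1.134], [0.0, 0.0, 0.0, 1.0]]
scene 469.63341796298886 276.1196997199967 200.48869540800948 [[-0.489, 0.668, -0.561, 1.216], [0.872, 0.371, -0.318, 0.379], [-0.004, -0.645, -0.764, 0.967], [0.0, 0.0, 0.0, 1.0]]
```

View pics/top0.png

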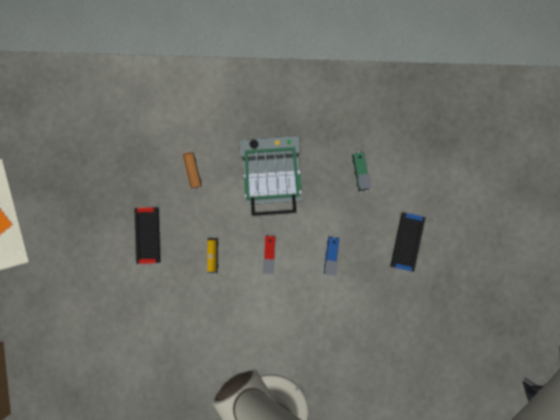

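View pics/scene0.png

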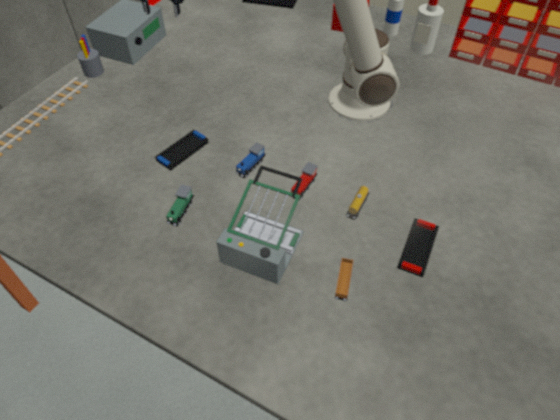

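The top view shows red loco at (269,254), blue (332,255) and green (361,171). The cradles are at (147,236) red and (408,242) blue, the stand at (271,170) with its handle at (274,212), and the wagons at (192,170) and (212,255). The scene view shows the guard slightly ajar, with its handle at (277,175).

```bash
cat > h.py <<'E'
from workcell import env
import cv2,numpy as np
def ray(n,uv,cal=None):
    c=cal or env.get_calibration(n);T=np.array(c['cam_to_world'])
    d=T[:3,:3]@[(uv[0]-c['cx'])/c['fx'],(uv[1]-c['cy'])/c['fy'],1];return T[:3,3],d/np.linalg.norm(d)
def cast(n,uv,z,cal=None):
    o,d=ray(n,uv,cal);return o+d*(z-o[2])/d[2]
H={'red':[(0,8),(172,180)],'green':[(55,90)],'blue':[(100,125)]}
def mask(im,col,s=110,v=40):
    h=cv2.cvtColor(im,cv2.COLOR_RGB2HSV);m=0
    for a,b in H[col]: m=m|cv2.inRange(h,(a,s,v),(b,255,255))
    return m
def blobs(m,amin=20):
    n,l,st,c=cv2.connectedComponentsWithStats(m)
    return [(c[i],st[i],cv2.minAreaRect(np.argwhere(l==i)[:,::-1].astype(np.float32))) for i in range(1,n) if st[i][4]>=amin]
E
python3 - <<'E'
from h import *
im=cv2.imread('pics/top0.png')[...,::-1].copy()
for c in H:
    for ce,st,r in blobs(mask(im,c,100 if c!='green' else 70)):
        print(c,ce.round(1),st,np.round(r[0],1),np.round(r[1],1),round(r[2]),cast('top',ce,.042).round(3),cast('top',ce,.022).round(3))
big=cv2.resize(im[125:225,225:315],None,fx=6,fy=6,interpolation=cv2.INTER_CUBIC)
sc=cv2.imread('pics/scene0.png')[150:285,205:315]
s=cv2.resize(sc,None,fx=4,fy=4,interpolation=cv2.INTER_CUBIC)
cv2.imwrite('pics/standtop.png',big[...,::-1]);cv2.imwrite('pics/standsc.png',s)
E
```

```text
red [144.9 209.7] [136 207  19   7 107] [145. 210.] [ 6. 18.] 90 [0.54  0.354 0.042] [0.54  0.36  0.022]
red [269.2 247.3] [264 236  11  24 241] [269.  247.5] [23. 10.] 90 [0.449 0.017 0.042] [0.448 0.018 0.022]
red [146.5 260.5] [138 258  18   6 104] [146.5 260.5] [ 5. 17.] 90 [0.404 0.344 0.042] [0.402 0.351 0.022]
green [271.4 167.4] [244 147  57  53 385] [271.3 172.4] [49.5 56. ] 85 [0.664 0.018 0.042] [0.666 0.018 0.022]
green [359.5 163.5] [353 153  14  23 225] [359.5 163.5] [21.6 10.6] 80 [ 0.681 -0.218  0.042] [ 0.684 -0.222  0.022]
green [272.9 196.5] [254 195  39   4  83] [273.  196.5] [ 2.2 38. ] 86 [0.585 0.011 0.042] [0.586 0.012 0.022]
blue [413.7 217.2] [405 214  18   8  93] [413.6 217.1] [17.7  5.2] 13 [ 0.541 -0.367  0.042] [ 0.541 -0.373  0.022]
blue [332.1 248.8] [326 237  13  24 238] [332.1 248.6] [10.4 22.9] 7 [ 0.45  -0.151  0.042] [ 0.449 -0.153  0.022]
blue [403.5 266.4] [395 263  18   8  90] [403.5 266.4] [17.7  5.1] 13 [ 0.409 -0.342  0.042] [ 0.407 -0.348  0.022]
```

View pics/standtop.png

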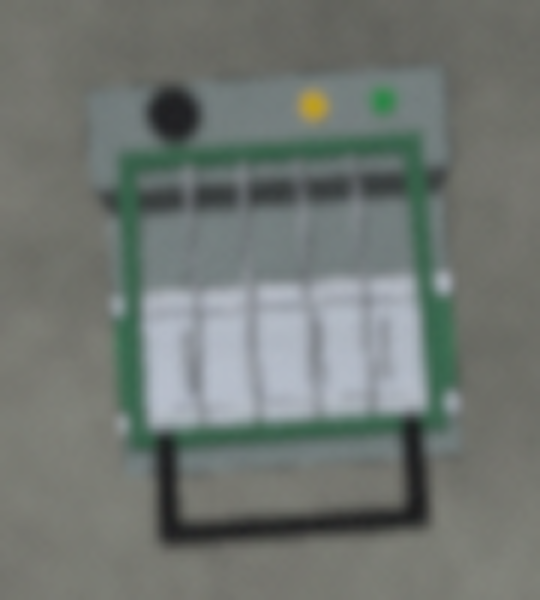

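View pics/standsc.png

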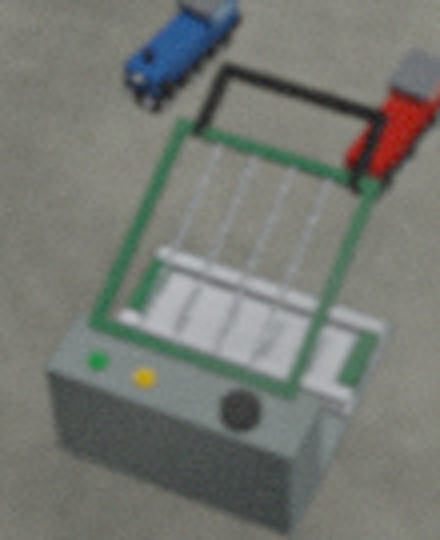

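Run:
```python
from h import *
def tri(a,b):
    o1,d1=ray('top',a);o2,d2=ray('scene',b)
    A=np.c_[d1,-d2];t=np.linalg.lstsq(A,o2-o1,rcond=None)[0];p,q=o1+t[0]*d1,o2+t[1]*d2
    return ((p+q)/2).round(4),round(np.linalg.norm(p-q),4)
T=lambda x,y:(225+x/6-.4,125+y/6-.4)
S=lambda x,y:(205+x/4-.4,150+y/4-.4)
print('handleR',tri(T(418,518),S(229,72)));print('handleL',tri(T(172,533),S(378,119)))
print('rearR',tri(T(441,68),S(50,372)),cast('top',T(441,68),.088));print('rearL',tri(T(90,93),S(290,455)),cast('top',T(90,93),.088))
print('hingecornerR',tri(T(420,143),S(95,322)),'L',tri(T(130,163),S(293,388)))
print('front corners top',cast('top',T(462,448),.01),cast('top',T(125,473),.01))
print('cabin-front edge',cast('top',T(448,165),.088),cast('top',T(102,192),.088))
```

```text
handleR (array([ 0.5454, -0.0415,  0.1541]), np.float64(0.0029))
handleL (array([0.5369, 0.0561, 0.1556]), np.float64(0.0012))
rearR (array([ 0.7416, -0.0483,  0.0806]), np.float64(0.0036)) [ 0.74102996 -0.04953045  0.088     ]
rearL (array([0.7259, 0.1019, 0.0857]), np.float64(0.0018)) [0.72589714 0.1009166  0.088     ]
hingecornerR (array([ 0.7064, -0.0395,  0.0932]), np.float64(0.0042)) L (array([0.6936, 0.0841, 0.097 ]), np.float64(0.0048))
front corners top [ 0.58185086 -0.06736613  0.01      ] [0.56579104 0.08723821 0.01      ]
cabin-front edge [ 0.69930499 -0.05371784  0.088     ] [0.68337609 0.09440663 0.088     ]
```

Run:
```python
from h import *
im=cv2.imread('pics/top0.png')[...,::-1].copy()
for c,x in (('red',269),('blue',332),('green',359)):
    m=mask(im,c,80 if c!='green' else 60); n,l,st,ce=cv2.connectedComponentsWithStats(m)
    i=min(range(1,n),key=lambda i:abs(ce[i][0]-x)+(st[i][4]<100)*999)
    P=np.array([cast('top',p,.042)[:2] for p in np.argwhere(l==i)[:,::-1]])
    w,v=np.linalg.eigh(np.cov(P.T));d=v[:,1]*np.sign(v[0,1]);ctr=P.mean(0)
    pr=(P-ctr)@d;q=(P-ctr)@[-d[1],d[0]]
    print(c,'yaw',np.degrees(np.arctan2(d[1],d[0])).round(1),'hoodctr',ctr.round(4),'len',np.ptp(pr).round(3),np.ptp(q).round(3),'grip',(ctr-.014*d).round(4),'o',(ctr-.019*d).round(4))
for n,a,b in(('red',(144.9,209.7),(146.5,260.5)),('blue',(413.7,217.2),(403.5,266.4))):
    A,B=cast('top',a,.022)[:2],cast('top',b,.022)[:2];d=A-B;print('cradle',n,(A+B)/2,np.linalg.norm(d),np.degrees(np.arctan2(d[1],d[0])))
c=env.get_calibration('wrist');o=env.get_obs();R=np.array(c['cam_to_world']);print(R.round(3),o['tcp_pos'],c['fx'])
```

```text
red yaw -0.7 hoodctr [0.4494 0.0174] len 0.064 0.029 grip [0.4354 0.0176] o [0.4304 0.0176]
blue yaw -7.2 hoodctr [ 0.45   -0.1507] len 0.063 0.029 grip [ 0.4361 -0.1489] o [ 0.4311 -0.1483]
green yaw 9.1 hoodctr [ 0.6806 -0.2185] len 0.065 0.03 grip [ 0.6667 -0.2208] o [ 0.6618 -0.2216]
cradle red [0.47106432 0.35556063] 0.1385147194821538 3.9536071147791296
cradle blue [ 0.47413481 -0.36088047] 0.13668612390450702 -10.45311019501968
[[-0.33   0.908  0.259  0.139]
 [ 0.944  0.317  0.092 -0.612]
 [ 0.002  0.275 -0.961  0.373]
 [ 0.     0.     0.     1.   ]] [ 0.20580715 -0.58960264  0.23832005] 306.4515702854081
```

arm_command(rotation=[[0, 0, -1], [0, 0, -1], [0, 0, -1], [0, 0, -1], [0, 0, -1]], offset=[[1.15, 3.04, 0], [1.15, 3.04, 0], [1.15, 3.04, 0], [1.15, 3.04, 0], [1.15, 3.04, 0]], hand=[1, 1, 1, 1, 1], newtons=30)

```text
clock: 0.52
tcp_pos: [0.2634, -0.4364, 0.2387]
tool_rot: [-0.123, 0.992, 0.001, -0.0]
ft_force: [0.6, 0.5, 0.4]
grip_width: 1.0
grip_force: 0.0
```

arm_command(rotation=[[0, 0, -1], [0, 0, -1], [0, 0, -1], [0, 0, -1], [0, 0, -1]], offset=[[1.15, 3.04, 0], [1.15, 3.04, 0], [1.15, 3.04, 0], [1.15, 3.04, 0], [1.15, 3.04, 0]], hand=[1, 1, 1, 1, 1])

```text
clock: 0.93
tcp_pos: [0.3209, -0.2844, 0.2391]
tool_rot: [-0.08, 0.997, 0.0, -0.0]
ft_force: [0.5, 0.4, 1.0]
grip_width: 0.999
grip_force: 0.0
```

arm_command(rotation=[[0, 0, -1], [0, 0, -1], [0, 0, -1], [0, 0, -1], [0, 0, -1]], offset=[[1.15, 3.04, 0], [1.15, 3.04, 0], [1.15, 3.04, 0], [1.15, 3.04, 0], [1.15, 3.04, 0]], hand=[1, 1, 1, 1, 1])

```text
clock: 1.35
tcp_pos: [0.3783, -0.1325, 0.2392]
tool_rot: [-0.037, 0.999, 0.0, -0.0]
ft_force: [0.9, 0.2, -0.0]
grip_width: 0.998
grip_force: 0.0
```

arm_command(rotation=[[0, 0, -1], [0, 0, -1], [0, 0, -1], [0, 0, -1], [0, 0, -1]], offset=[[1.15, 3.04, 0], [1.15, 3.04, 0], [1.15, 3.04, 0], [1.15, 3.04, 0], [1.15, 3.04, 0]], hand=[1, 1, 1, 1, 1])

```text
clock: 1.77
tcp_pos: [0.4359, 0.0196, 0.2392]
tool_rot: [0.007, 1.0, 0.0, -0.0]
ft_force: [0.4, 0.4, -0.7]
grip_width: 1.001
grip_force: 0.0
```

```bash
cat > st.py <<'E'
from h import *
from scipy.spatial.transform import Rotation as Ro
def st():
    o=env.get_obs();R=Ro.from_quat(o['tool_rot']).as_matrix()
    print('t',round(o['clock'],2),'tcp',np.round(o['tcp_pos'],4),'yang',np.degrees(np.arctan2(R[1,1],R[0,1])).round(1),'z',R[:,2].round(3),'w',round(o['grip_width'],3),'gf',np.round(o['grip_force'],1),'F',np.round(o['ft_force'],1),'q',np.round(o['joints'],2))
if __name__=='__main__': st()
E
python3 - <<'E'
from st import *
st();c=env.get_calibration('wrist');im=env.camera('wrist');cv2.imwrite('pics/w1.png',im[...,::-1])
for ce,s,r in blobs(mask(im,'red',80),300): print(s,np.round(r[0],1),np.round(r[1]),cast('wrist',ce,.042,c).round(4))
E
```

```text
t 1.77 tcp [0.4359 0.0196 0.2392] yang 89.2 z [-0.  0. -1.] w 1.001 gf 0.0 F [ 0.4  0.4 -0.7] q [ 0.42  0.06 -0.42 -0.   -1.09 -2.  ]
[ 259  182   25   52 1253] [271.  207.5] [51. 24.] [0.4502 0.0182 0.042 ]
[524 261  36  16 504] [541.5 268.6] [14. 36.] [0.529  0.3381 0.042 ]
```

View pics/w1.png

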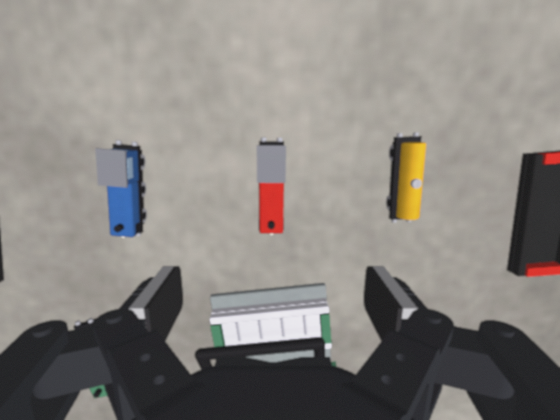

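Wrist view: red loco centred at (271,190) with its hood towards the stand. It agrees with the top view to 1 mm.

arm_command(rotation=[[0, 0, 0], [0, 0, 0], [0, 0, 0], [0, 0, 0], [0, 0, 0]], offset=[[0, -0.15, -3.5], [0, 0, -3.5], [0, 0, -3.5], [0, 0, -3.5], [0, 0, -3.5]], hand=[1, 1, 1, 1, 1])

```text
clock: 2.23
tcp_pos: [0.4357, 0.0164, 0.063]
tool_rot: [0.006, 1.0, 0.0, 0.0]
ft_force: [2.0, 0.3, -0.8]
grip_width: 1.004
grip_force: 0.0
```

arm_command(rotation=[[0, 0, 0], [0, 0, 0], [0, 0, 0], [0, 0, 0], [0, 0, 0]], offset=[[0, 0, -1.5], [0, 0, -1.2], [0, 0, -0.9], [0, 0, 0], [0, 0, 0]], hand=[1, 1, 1, 0.5, 0])

```text
clock: 2.65
tcp_pos: [0.4357, 0.0163, 0.0279]
tool_rot: [0.007, 1.0, -0.0, -0.001]
ft_force: [0.3, 0.5, 0.3]
grip_width: 0.748
grip_force: 0.0
```

arm_command(rotation=[[0, 0, 0], [0, 0, 0], [0, 0, 0], [0, 0, 0], [0, 0, 0]], offset=[[0, 0, 0], [0, 0, 0], [0, 0, 0], [0, 0, 0], [0, 0, 0]], hand=[-1, -1, -1, -1, -1], newtons=40)

```text
clock: 3.07
tcp_pos: [0.4365, 0.0167, 0.0292]
tool_rot: [0.006, 1.0, 0.0, 0.001]
ft_force: [-0.5, 0.5, 6.2]
grip_width: 0.319
grip_force: 40.3
```

```bash
python3 st.py
```

```text
t 3.07 tcp [0.4365 0.0167 0.0292] yang 89.3 z [ 0.002  0.001 -1.   ] w 0.319 gf 40.3 F [-0.5  0.5  6.2] q [ 0.41  0.37 -0.7   0.   -0.5  -2.  ]
```

arm_command(rotation=[[0, 0, 0], [0, 0, 0], [0, 0, 0], [0, 0, 0], [0, 0, 0]], offset=[[0, 0, 1], [0, 0, 2], [0, 0, 3], [0, 0, 3], [0, 0, 0]], hand=[-1, -1, -1, -1, -1])

```text
clock: 3.48
tcp_pos: [0.4393, 0.0175, 0.1233]
tool_rot: [0.006, 1.0, 0.002, 0.005]
ft_force: [0.5, 0.6, -2.1]
grip_width: 0.316
grip_force: 39.9
```

arm_command(rotation=[[0, 0, 0.4], [0, 0, 0.4], [0, 0, 0.4], [0, 0, 0.4], [0, 0, 0.4]], offset=[[0.3, 2.5, 0], [0.35, 3, 0], [0.35, 3, 0], [0.35, 3, 0], [0.35, 3, 0]], hand=[-1, -1, -1, -1, -1])

```text
clock: 3.9
tcp_pos: [0.4522, 0.1624, 0.1176]
tool_rot: [-0.011, 1.0, -0.0, -0.001]
ft_force: [0.0, -0.0, -2.2]
grip_width: 0.322
grip_force: 40.0
```

arm_command(rotation=[[0, 0, 0.4], [0, 0, 0.4], [0, 0, 0.4], [0, 0, 0.4], [0, 0, 0.4]], offset=[[0.35, 3, 0], [0.35, 3, 0], [0.35, 3, 0], [0.35, 3, 0], [0.35, 3, 0]], hand=[-1, -1, -1, -1, -1])

```text
clock: 4.32
tcp_pos: [0.4697, 0.3124, 0.1172]
tool_rot: [-0.028, 1.0, -0.0, -0.001]
ft_force: [0.8, -0.4, -1.7]
grip_width: 0.319
grip_force: 40.0
```

arm_command(rotation=[[0, 0, 0.3], [0, 0, 0.3], [0, 0, 0], [0, 0, 0], [0, 0, 0]], offset=[[0.35, 3, 0], [0.2, 1.5, 0], [0, 0, 0], [0, 0, 0], [0, 0, 0]], hand=[-1, -1, -1, -1, -1])

```text
clock: 4.73
tcp_pos: [0.4752, 0.3553, 0.1172]
tool_rot: [-0.033, 0.999, -0.001, -0.001]
ft_force: [-0.4, 0.3, -1.4]
grip_width: 0.316
grip_force: 39.9
```

Run:
```python
from st import *
st();c=env.get_calibration('wrist');im=env.camera('wrist');cv2.imwrite('pics/w2.png',im[...,::-1])
for ce,s,r in blobs(mask(im,'red',80),100): print(s,ce.round(1),cast('wrist',ce,.022,c).round(4))
```

```text
t 4.73 tcp [0.4752 0.3553 0.1172] yang 93.8 z [-0.002 -0.002 -1.   ] w 0.316 gf 39.9 F [-0.4  0.3 -1.4] q [ 0.91  0.44 -0.23 -0.   -0.9  -2.42]
[ 242  115   64   19 1201] [273.4 124. ] [0.4014 0.3515 0.022 ]
[241 168  65   6 278] [274.3 169.8] [0.4342 0.3545 0.022 ]
[ 241  272   65   90 5256] [273.  313.8] [0.5572 0.3618 0.022 ]
```

View pics/w2.png

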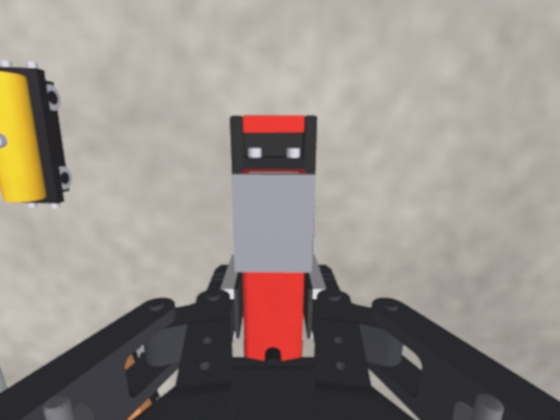

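The red loco is held level with its roof centred at (273,222). The cradle's near red block is at (273,124), aligned; lowering.

arm_command(rotation=[[0, 0, 0], [0, 0, 0], [0, 0, 0], [0, 0, 0], [0, 0, 0]], offset=[[0.2, 0, -1.5], [0, 0, -2], [0, 0, -2], [0, 0, -1], [0, 0, -0.5]], hand=[-1, -1, -1, -1, -1])

```text
clock: 5.2
tcp_pos: [0.4772, 0.3546, 0.0467]
tool_rot: [-0.033, 0.999, -0.001, -0.001]
ft_force: [-0.5, -0.5, -1.9]
grip_width: 0.32
grip_force: 40.0
```

arm_command(rotation=[[0, 0, 0], [0, 0, 0], [0, 0, 0], [0, 0, 0], [0, 0, 0]], offset=[[0, 0, -0.2], [0, 0, -0.2], [0, 0, -0.2], [0, 0, -0.2], [0, 0, -0.1]], hand=[-1, -1, -1, -1, -1])

```text
clock: 5.62
tcp_pos: [0.4782, 0.3567, 0.0398]
tool_rot: [-0.034, 0.999, 0.0, 0.0]
ft_force: [0.8, 0.4, -0.7]
grip_width: 0.316
grip_force: 40.0
```

arm_command(rotation=[[0, 0, 0], [0, 0, 0], [0, 0, 0], [0, 0, 0], [0, 0, 0]], offset=[[0, 0, -0.05], [0, 0, -0.05], [0, 0, 0], [0, 0, 0], [0, 0, 0]], hand=[-1, -1, -1, -1, -1])

```text
clock: 6.03
tcp_pos: [0.478, 0.3565, 0.0384]
tool_rot: [-0.034, 0.999, 0.0, 0.0]
ft_force: [0.2, 0.2, -1.4]
grip_width: 0.319
grip_force: 40.0
```

arm_command(rotation=[[0, 0, 0], [0, 0, 0], [0, 0, 0], [0, 0, 0], [0, 0, 0]], offset=[[0, 0, -0.05], [0, 0, -0.05], [0, 0, -0.05], [0, 0, 0], [0, 0, 0]], hand=[-1, -1, -1, -1, -1])

```text
clock: 6.45
tcp_pos: [0.478, 0.3565, 0.0373]
tool_rot: [-0.034, 0.999, 0.0, 0.0]
ft_force: [-1.1, -1.2, 4.0]
grip_width: 0.32
grip_force: 40.5
```

arm_command(rotation=[[0, 0, 0], [0, 0, 0], [0, 0, 0], [0, 0, 0], [0, 0, 0]], offset=[[0, 0, 0], [0, 0, 0], [0, 0, 0], [0, 0, 0], [0, 0, 0]], hand=[-0.2, 0.2, 0.6, 1, 1])

```text
clock: 6.87
tcp_pos: [0.478, 0.3565, 0.0367]
tool_rot: [-0.033, 0.999, 0.0, 0.0]
ft_force: [0.1, 0.9, 0.5]
grip_width: 0.94
grip_force: 0.0
```

arm_command(rotation=[[0, 0, 0], [0, 0, 0], [0, 0, 0], [0, 0, 0], [0, 0, 0]], offset=[[0, 0, 1], [0, 0, 3], [0, 0, 4], [0, 0, 4], [0, 0, 4]], hand=[1, 1, 1, 1, 1])

```text
clock: 7.28
tcp_pos: [0.4778, 0.3561, 0.1994]
tool_rot: [-0.034, 0.999, -0.0, 0.0]
ft_force: [0.4, 0.7, -0.2]
grip_width: 0.998
grip_force: 0.0
```

Run:
```python
from st import *
st();c=env.get_calibration('wrist');im=env.camera('wrist');cv2.imwrite('pics/w3.png',im[...,::-1])
```

```text
t 7.28 tcp [0.4778 0.3561 0.1994] yang 93.8 z [ 0. -0. -1.] w 0.998 gf 0.0 F [ 0.4  0.7 -0.2] q [ 0.91  0.37 -0.13  0.   -1.08 -2.42]
```

View pics/w3.png

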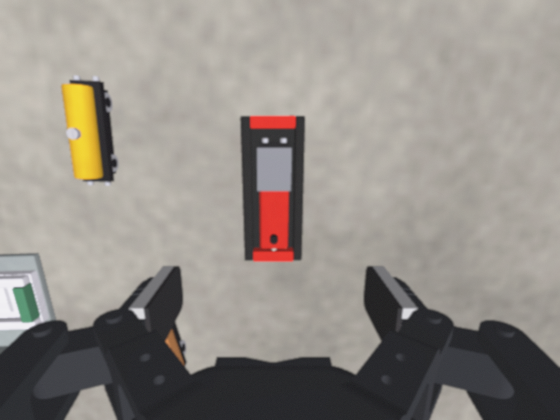

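Red stands centred in its cradle (roof at (273,170), between the end blocks). Next, blue.

arm_command(rotation=[[0, 0, -0.73], [0, 0, -0.73], [0, 0, -0.73], [0, 0, -0.73], [0, 0, -0.73]], offset=[[-0.28, -3.37, 0], [-0.28, -3.37, 0], [-0.28, -3.37, 0], [-0.28, -3.37, 0], [-0.28, -3.37, 0]], hand=[1, 1, 1, 1, 1])

```text
clock: 7.75
tcp_pos: [0.4635, 0.1864, 0.1975]
tool_rot: [-0.002, 1.0, 0.0, 0.0]
ft_force: [1.0, 0.1, 0.3]
grip_width: 1.0
grip_force: 0.0
```

arm_command(rotation=[[0, 0, -0.73], [0, 0, -0.73], [0, 0, -0.73], [0, 0, -0.73], [0, 0, -0.73]], offset=[[-0.28, -3.37, 0], [-0.28, -3.37, 0], [-0.28, -3.37, 0], [-0.28, -3.37, 0], [-0.28, -3.37, 0]], hand=[1, 1, 1, 1, 1])

```text
clock: 8.17
tcp_pos: [0.4495, 0.0179, 0.1976]
tool_rot: [0.03, 1.0, 0.0, 0.001]
ft_force: [0.4, 0.0, -0.4]
grip_width: 1.0
grip_force: 0.0
```

arm_command(rotation=[[0, 0, -0.73], [0, 0, -0.73], [0, 0, -0.73], [0, 0, -0.73], [0, 0, -0.73]], offset=[[-0.28, -3.37, 0], [-0.28, -3.37, 0], [-0.28, -3.37, 0], [-0.28, -3.37, 0], [-0.28, -3.37, 0]], hand=[1, 1, 1, 1, 1])

```text
clock: 8.58
tcp_pos: [0.4356, -0.1507, 0.1976]
tool_rot: [0.062, 0.998, 0.0, 0.001]
ft_force: [0.3, 0.4, 0.7]
grip_width: 0.999
grip_force: 0.0
```

arm_command(rotation=[[0, 0, 0], [0, 0, 0], [0, 0, 0], [0, 0, 0], [0, 0, 0]], offset=[[0, 0, 0], [0, 0, 0], [0, 0, 0], [0, 0, 0], [0, 0, 0]], hand=[1, 1, 1, 1, 1])

```text
clock: 9.0
tcp_pos: [0.4362, -0.1481, 0.197]
tool_rot: [0.061, 0.998, 0.0, 0.0]
ft_force: [-0.2, 0.2, -0.6]
grip_width: 0.999
grip_force: 0.0
```

Run:
```python
from st import *
st();c=env.get_calibration('wrist');im=env.camera('wrist')
m=mask(im,'blue',80)
n,l,s,ce=cv2.connectedComponentsWithStats(m)
for i in range(1,n):
    if s[i][4]<300: continue
    P=np.array([cast('wrist',p,.042,c)[:2] for p in np.argwhere(l==i)[:,::-1]]);w,v=np.linalg.eigh(np.cov(P.T));d=v[:,1]*np.sign(v[0,1]);ctr=P.mean(0)
    print(s[i],ctr.round(4),np.degrees(np.arctan2(d[1],d[0])).round(1),(ctr-.014*d).round(4),np.ptp((P-ctr)@d).round(3))
```

```text
t 9.0 tcp [ 0.4362 -0.1481  0.197 ] yang 83.0 z [ 0.  0. -1.] w 0.999 gf 0.0 F [-0.2  0.2 -0.6] q [ 0.03  0.14 -0.44 -0.   -0.99 -1.72]
[ 54 184  51  17 702] [ 0.4018 -0.3322] 81.4 [ 0.3997 -0.346 ] 0.049
[ 256  192   29   56 1490] [ 0.4513 -0.1516] -4.9 [ 0.4373 -0.1504] 0.058
[ 70 302  42  17 559] [ 0.5282 -0.3572] 87.9 [ 0.5277 -0.3712] 0.045
```

Good agreement. I'll grip at (0.437,-0.1495).

arm_command(rotation=[[0, 0, 0], [0, 0, 0], [0, 0, 0], [0, 0, 0], [0, 0, 0]], offset=[[0.05, -0.1, -3], [0, 0, -3.5], [0, 0, -3.5], [0, 0, -3], [0, 0, -2]], hand=[1, 1, 1, 1, 1])

```text
clock: 9.47
tcp_pos: [0.4352, -0.1491, 0.0444]
tool_rot: [0.061, 0.998, 0.0, -0.002]
ft_force: [-0.8, 0.0, -0.0]
grip_width: 1.003
grip_force: 0.0
```

arm_command(rotation=[[0, 0, 0], [0, 0, 0], [0, 0, 0], [0, 0, 0], [0, 0, 0]], offset=[[0, 0, -1.3], [0, 0, -0.5], [0, 0, 0], [0, 0, 0], [0, 0, 0]], hand=[1, 1, 0.5, 0, -0.2])

```text
clock: 9.88
tcp_pos: [0.4375, -0.1498, 0.0299]
tool_rot: [0.062, 0.998, 0.0, 0.001]
ft_force: [1.0, -0.0, 0.5]
grip_width: 0.603
grip_force: 0.0
```

arm_command(rotation=[[0, 0, 0], [0, 0, 0], [0, 0, 0], [0, 0, 0], [0, 0, 0]], offset=[[0, 0, 0], [0, 0, 0], [0, 0, 0], [0, 0, 0], [0, 0, 0]], hand=[-1, -1, -1, -1, -1])

```text
clock: 10.3
tcp_pos: [0.4372, -0.1501, 0.03]
tool_rot: [0.062, 0.998, 0.0, 0.001]
ft_force: [-0.4, 1.2, 6.0]
grip_width: 0.32
grip_force: 41.4
```

```bash
python3 st.py
```

```text
t 10.3 tcp [ 0.4372 -0.1501  0.03  ] yang 82.9 z [ 0.002 -0.    -1.   ] w 0.32 gf 41.4 F [-0.4  1.2  6. ] q [ 0.02  0.39 -0.64  0.   -0.53 -1.72]
```

arm_command(rotation=[[0, 0, 0], [0, 0, 0], [0, 0, 0], [0, 0, 0], [0, 0, 0]], offset=[[0, 0, 1], [0, 0, 2], [0, 0, 2.5], [0, 0, 1.5], [0, 0, 1]], hand=[-1, -1, -1, -1, -1])

```text
clock: 10.72
tcp_pos: [0.437, -0.1501, 0.1106]
tool_rot: [0.062, 0.998, 0.0, 0.001]
ft_force: [0.0, 0.3, -1.8]
grip_width: 0.317
grip_force: 40.5
```

arm_command(rotation=[[0, 0, -0.4], [0, 0, -0.5], [0, 0, -0.5], [0, 0, -0.5], [0, 0, -0.5]], offset=[[0.5, -2.5, 0], [0.6, -3, 0], [0.6, -3, 0], [0.6, -3, 0], [0.6, -3, 0]], hand=[-1, -1, -1, -1, -1])

```text
clock: 11.13
tcp_pos: [0.4651, -0.2962, 0.1086]
tool_rot: [0.083, 0.997, 0.0, -0.0]
ft_force: [1.0, 0.5, -1.4]
grip_width: 0.318
grip_force: 40.6
```

arm_command(rotation=[[0, 0, -0.5], [0, 0, -0.4], [0, 0, 0], [0, 0, 0], [0, 0, 0]], offset=[[0.6, -3, 0], [0.6, -2.5, 0], [0.2, -1.2, 0], [0, 0, 0], [0, 0, 0]], hand=[-1, -1, -1, -1, -1])

```text
clock: 11.55
tcp_pos: [0.4785, -0.3619, 0.108]
tool_rot: [0.092, 0.996, 0.001, -0.001]
ft_force: [-0.1, -0.5, -1.7]
grip_width: 0.316
grip_force: 40.4
```

Run:
```python
from st import *
st();c=env.get_calibration('wrist');im=env.camera('wrist')
for ce,s,r in blobs(mask(im,'blue',80),100): print(s,ce.round(1),cast('wrist',ce,.022,c).round(4))
```

```text
t 11.55 tcp [ 0.4785 -0.3619  0.108 ] yang 79.5 z [-0.002  0.001 -1.   ] w 0.316 gf 40.4 F [-0.1 -0.5 -1.7] q [-0.38  0.46 -0.22 -0.   -0.88 -1.38]
[ 240  114   67   19 1241] [273. 123.] [ 0.4054 -0.3474  0.022 ]
[240 169  64   7 268] [271.3 171.8] [ 0.4382 -0.3547  0.022 ]
[ 242  273   63   89 5069] [273.6 314.3] [ 0.554  -0.3743  0.022 ]
```

arm_command(rotation=[[0, 0, 0], [0, 0, 0], [0, 0, 0], [0, 0, 0], [0, 0, 0]], offset=[[0.15, 0, -1.5], [0, 0, -2], [0, 0, -1.5], [0, 0, -0.7], [0, 0, -0.3]], hand=[-1, -1, -1, -1, -1])

```text
clock: 12.02
tcp_pos: [0.4801, -0.3606, 0.0477]
tool_rot: [0.09, 0.996, 0.001, -0.001]
ft_force: [-0.7, -1.0, -2.4]
grip_width: 0.321
grip_force: 40.4
```

arm_command(rotation=[[0, 0, 0], [0, 0, 0], [0, 0, 0], [0, 0, 0], [0, 0, 0]], offset=[[0, 0, -0.2], [0, 0, -0.2], [0, 0, -0.2], [0, 0, -0.1], [0, 0, -0.1]], hand=[-1, -1, -1, -1, -1])

```text
clock: 12.43
tcp_pos: [0.4812, -0.3622, 0.0413]
tool_rot: [0.091, 0.996, -0.0, 0.0]
ft_force: [-0.7, 0.0, -1.6]
grip_width: 0.318
grip_force: 40.4
```

arm_command(rotation=[[0, 0, 0], [0, 0, 0], [0, 0, 0], [0, 0, 0], [0, 0, 0]], offset=[[0, 0, -0.05], [0, 0, -0.05], [0, 0, 0], [0, 0, 0], [0, 0, 0]], hand=[-1, -1, -1, -1, -1])

```text
clock: 12.85
tcp_pos: [0.481, -0.3621, 0.0399]
tool_rot: [0.091, 0.996, -0.0, 0.0]
ft_force: [-0.6, -0.8, -3.1]
grip_width: 0.319
grip_force: 40.4
```

arm_command(rotation=[[0, 0, 0], [0, 0, 0], [0, 0, 0], [0, 0, 0], [0, 0, 0]], offset=[[0, 0, -0.05], [0, 0, -0.05], [0, 0, -0.05], [0, 0, 0], [0, 0, 0]], hand=[-1, -1, -1, -1, -1])

```text
clock: 13.27
tcp_pos: [0.4809, -0.3621, 0.0382]
tool_rot: [0.091, 0.996, 0.0, -0.0]
ft_force: [-1.0, 0.1, -2.8]
grip_width: 0.318
grip_force: 40.4
```

arm_command(rotation=[[0, 0, 0], [0, 0, 0], [0, 0, 0], [0, 0, 0], [0, 0, 0]], offset=[[0, 0, -0.05], [0, 0, -0.05], [0, 0, 0], [0, 0, 0], [0, 0, 0]], hand=[-1, -1, -1, -1, -1])

```text
clock: 13.68
tcp_pos: [0.481, -0.3621, 0.038]
tool_rot: [0.091, 0.996, -0.0, 0.0]
ft_force: [-1.8, 2.6, 6.0]
grip_width: 0.317
grip_force: 41.3
```

arm_command(rotation=[[0, 0, 0], [0, 0, 0], [0, 0, 0], [0, 0, 0], [0, 0, 0]], offset=[[0, 0, 0], [0, 0, 0], [0, 0, 0], [0, 0, 0], [0, 0, 0]], hand=[-0.2, 0.2, 0.6, 1, 1])

```text
clock: 14.1
tcp_pos: [0.481, -0.3621, 0.037]
tool_rot: [0.091, 0.996, 0.0, -0.0]
ft_force: [-0.1, 0.0, -0.3]
grip_width: 0.942
grip_force: 0.0
```

arm_command(rotation=[[0, 0, 0], [0, 0, 0], [0, 0, 0], [0, 0, 0], [0, 0, 0]], offset=[[0, 0, 2], [0, 0, 4], [0, 0, 4], [0, 0, 4], [0, 0, 4]], hand=[1, 1, 1, 1, 1])

```text
clock: 14.52
tcp_pos: [0.4806, -0.3619, 0.2191]
tool_rot: [0.091, 0.996, 0.0, -0.0]
ft_force: [1.5, -0.9, -0.2]
grip_width: 0.999
grip_force: 0.0
```

Run:
```python
from st import *
st();im=env.camera('wrist');cv2.imwrite('pics/w4.png',im[...,::-1])
```

```text
t 14.52 tcp [ 0.4806 -0.3619  0.2191] yang 79.6 z [-0.  0. -1.] w 0.999 gf 0.0 F [ 1.5 -0.9 -0.2] q [-0.38  0.36 -0.08  0.   -1.13 -1.38]
```

View pics/w4.png

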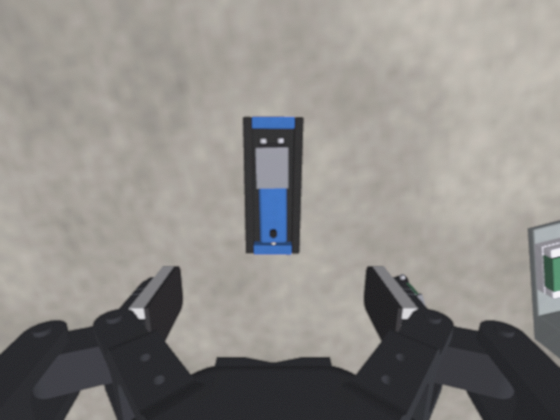

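arm_command(rotation=[[0, 0, 6.6], [0, 0, 6.6], [0, 0, 6.6], [0, 0, 6.6], [0, 0, 6.6]], offset=[[0.37, 2.3, 0], [0.37, 2.3, 0], [0.37, 2.3, 0], [0.37, 2.3, 0], [0.37, 2.3, 0]], hand=[1, 1, 1, 1, 1])

```text
clock: 14.98
tcp_pos: [0.4994, -0.2461, 0.217]
tool_rot: [-0.198, 0.98, 0.0, 0.0]
ft_force: [0.1, 0.5, 0.1]
grip_width: 0.999
grip_force: 0.0
```

arm_command(rotation=[[0, 0, 6.6], [0, 0, 6.6], [0, 0, 6.6], [0, 0, 6.6], [0, 0, 6.6]], offset=[[0.37, 2.3, 0], [0.37, 2.3, 0], [0.37, 2.3, 0], [0.37, 2.3, 0], [0.37, 2.3, 0]], hand=[1, 1, 1, 1, 1])

```text
clock: 15.4
tcp_pos: [0.518, -0.1309, 0.2171]
tool_rot: [-0.469, 0.883, -0.0, 0.0]
ft_force: [1.0, 0.3, -0.1]
grip_width: 1.004
grip_force: 0.0
```

arm_command(rotation=[[0, 0, 6.6], [0, 0, 6.6], [0, 0, 6.6], [0, 0, 6.6], [0, 0, 6.6]], offset=[[0.37, 2.3, 0], [0.37, 2.3, 0], [0.37, 2.3, 0], [0.37, 2.3, 0], [0.37, 2.3, 0]], hand=[1, 1, 1, 1, 1])

```text
clock: 15.82
tcp_pos: [0.5365, -0.0159, 0.2171]
tool_rot: [-0.7, 0.714, -0.0, 0.0]
ft_force: [-0.1, -0.9, -0.3]
grip_width: 1.0
grip_force: 0.0
```

arm_command(rotation=[[0, 0, 6.6], [0, 0, 0], [0, 0, 0], [0, 0, 0], [0, 0, 0]], offset=[[0.37, 2.3, 0], [0, 0, 0], [0, 0, 0], [0, 0, 0], [0, 0, 0]], hand=[1, 1, 0.3, -0.3, -0.3])

```text
clock: 16.23
tcp_pos: [0.5399, 0.0052, 0.2171]
tool_rot: [0.738, -0.675, -0.0, 0.0]
ft_force: [0.1, -0.8, -0.5]
grip_width: 0.608
grip_force: 0.0
```

Run:
```python
from st import *
st();im=env.camera('wrist');cv2.imwrite('pics/w5.png',im[...,::-1])
```

```text
t 16.23 tcp [0.5399 0.0052 0.2171] yang -174.9 z [-0. -0. -1.] w 0.608 gf 0.0 F [ 0.1 -0.8 -0.5] q [ 0.31  0.26 -0.24  0.   -1.08 -0.22]
```

View pics/w5.png

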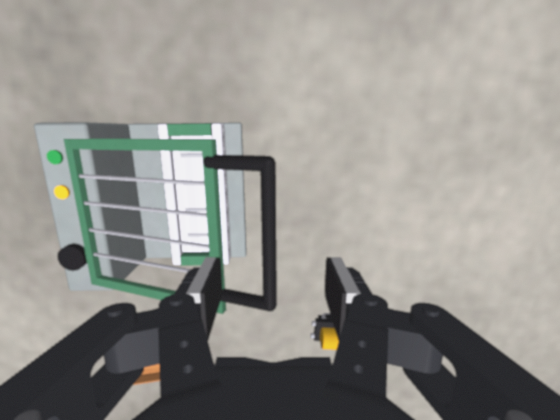

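Blue stands well in its cradle (roof at (272,168)). The handle bar runs from (268,162) to (268,302); next I check it at its height.

Run:
```python
from st import *
for z in (.15,.155,.16):
  a,b=cast('wrist',(268.5,162),z),cast('wrist',(269.5,301),z);print(z,a.round(4),b.round(4),((a+b)/2).round(4),np.linalg.norm(a-b).round(4))
st()
```

```text
0.15 [ 0.5464 -0.0424  0.15  ] [0.5369 0.0597 0.15  ] [0.5416 0.0087 0.15  ] 0.1025
0.155 [ 0.5463 -0.0429  0.155 ] [0.5371 0.0566 0.155 ] [0.5417 0.0069 0.155 ] 0.0999
0.16 [ 0.5463 -0.0434  0.16  ] [0.5373 0.0536 0.16  ] [0.5418 0.0051 0.16  ] 0.0974
t 16.28 tcp [0.5399 0.0051 0.2172] yang -174.9 z [-0. -0. -1.] w 0.514 gf 0.0 F [-0.3  0.2  0.9] q [ 0.31  0.26 -0.24  0.   -1.08 -0.22]
```

arm_command(rotation=[[0, 0, 0.4], [0, 0, 0], [0, 0, 0], [0, 0, 0], [0, 0, 0]], offset=[[0.2, 0.2, 0], [0, 0, -1], [0, 0, -2], [0, 0, -2.5], [0, 0, -1.8]], hand=[-0.3, -0.3, -0.3, -0.3, -0.3], newtons=30)

```text
clock: 16.7
tcp_pos: [0.5412, 0.0075, 0.1421]
tool_rot: [0.74, -0.672, -0.001, 0.001]
ft_force: [0.6, 1.4, -0.3]
grip_width: 0.351
grip_force: 0.0
```

arm_command(rotation=[[0, 0, 0], [0, 0, 0], [0, 0, 0], [0, 0, 0], [0, 0, 0]], offset=[[0, 0, 0], [0, 0, 0], [0, 0, 0], [0, 0, 0], [0, 0, 0]], hand=[-0.6, -0.8, -1, -1, -1])

```text
clock: 17.12
tcp_pos: [0.5443, 0.0077, 0.1455]
tool_rot: [0.741, -0.672, 0.002, -0.002]
ft_force: [5.3, -2.8, -5.5]
grip_width: 0.108
grip_force: 29.1
```

```bash
python3 st.py
```

```text
t 17.12 tcp [0.5443 0.0077 0.1455] yang -174.4 z [ 0.005  0.    -1.   ] w 0.108 gf 29.1 F [ 5.3 -2.8 -5.5] q [ 0.31  0.34 -0.33  0.   -0.9  -0.22]
```

Run:
```python
import numpy as np
t=np.linspace(.36,1.68,16);s=-17.2*np.cos(t);z=17.2*np.sin(t)
P=np.c_[s*.995,s*.098,z]
Q=np.round(P-P[0],1);print(np.round(np.diff(Q,axis=0),1).tolist())
```

```text
[[0.6, 0.1, 1.4], [0.7, 0.0, 1.3], [0.8, 0.1, 1.3], [1.0, 0.1, 1.2], [1.0, 0.1, 1.1], [1.1, 0.1, 1.0], [1.2, 0.1, 0.9], [1.3, 0.2, 0.8], [1.4, 0.1, 0.7], [1.4, 0.1, 0.5], [1.4, 0.2, 0.4], [1.5, 0.1, 0.3], [1.5, 0.2, 0.2], [1.5, 0.1, 0.0], [1.5, 0.2, -0.1]]
```

arm_command(rotation=[[0, 0, 0], [0, 0, 0], [0, 0, 0], [0, 0, 0], [0, 0, 0]], offset=[[0.6, 0.1, 1.4], [0.7, 0, 1.3], [0.8, 0.1, 1.3], [1, 0.1, 1.2], [1, 0.1, 1.1]], hand=[-1, -1, -1, -1, -1])

```text
clock: 17.53
tcp_pos: [0.5858, 0.012, 0.2078]
tool_rot: [0.741, -0.672, 0.002, -0.002]
ft_force: [10.1, -3.3, -15.0]
grip_width: 0.105
grip_force: 29.0
```

arm_command(rotation=[[0, 0, 0], [0, 0, 0], [0, 0, 0], [0, 0, 0], [0, 0, 0]], offset=[[1.2, 0.1, 0.9], [1.3, 0.1, 0.8], [1.3, 0.2, 0.7], [1.4, 0.1, 0.6], [1.4, 0.1, 0.5]], hand=[-1, -1, -1, -1, -1])

```text
clock: 17.95
tcp_pos: [0.6484, 0.0179, 0.2453]
tool_rot: [0.741, -0.672, -0.0, 0.0]
ft_force: [-4.7, 3.0, 5.3]
grip_width: 0.1
grip_force: 30.4
```

```bash
python3 st.py
```

```text
t 17.95 tcp [0.6484 0.0179 0.2453] yang -174.4 z [-0.001  0.    -1.   ] w 0.1 gf 30.4 F [-4.7  3.   5.3] q [ 0.28  0.42  0.08 -0.   -1.23 -0.18]
```

arm_command(rotation=[[0, 0, 0], [0, 0, 0], [0, 0, 0], [0, 0, 0], [0, 0, 0]], offset=[[1.4, 0.2, 0.5], [1.4, 0.1, 0.3], [1.4, 0.2, 0.2], [1.4, 0.1, 0], [1.4, 0.2, -0.1]], hand=[-1, -1, -1, -1, -1])

```text
clock: 18.37
tcp_pos: [0.7192, 0.0251, 0.2542]
tool_rot: [0.741, -0.672, 0.001, 0.0]
ft_force: [-1.9, -2.5, 2.8]
grip_width: 0.1
grip_force: 30.1
```

```bash
python3 st.py
```

```text
t 18.37 tcp [0.7192 0.0251 0.2542] yang -174.4 z [ 0.001 -0.001 -1.   ] w 0.1 gf 30.1 F [-1.9 -2.5  2.8] q [ 0.26  0.54  0.3   0.   -1.33 -0.16]
```

arm_command(rotation=[[0, 0, 0], [0, 0, 0], [0, 0, 0], [0, 0, 0], [0, 0, 0]], offset=[[0, 0, 0], [0, 0, 0], [0, 0, 0], [0, 0, 2], [0, 0, 4]], hand=[-0.6, -0.3, -0.3, -0.3, -0.3])

```text
clock: 18.78
tcp_pos: [0.7161, 0.0261, 0.3059]
tool_rot: [0.741, -0.672, -0.005, 0.005]
ft_force: [1.1, 0.1, -0.5]
grip_width: 0.351
grip_force: 0.0
```

arm_command(rotation=[[0, 0, -6.65], [0, 0, -6.65], [0, 0, -6.65], [0, 0, -6.65], [0, 0, -6.65]], offset=[[-0.4, -1.9, 1], [-0.4, -1.9, 0], [-0.4, -1.9, 0], [-0.4, -1.9, 0], [-0.4, -1.9, 0]], hand=[-0.3, -0.3, 1, 1, 1])

```text
clock: 19.2
tcp_pos: [0.6981, -0.0697, 0.3223]
tool_rot: [-0.515, 0.857, -0.0, 0.0]
ft_force: [0.4, -0.1, -0.2]
grip_width: 0.764
grip_force: 0.0
```

arm_command(rotation=[[0, 0, -6.65], [0, 0, -6.65], [0, 0, -6.65], [0, 0, -6.65], [0, 0, -6.65]], offset=[[-0.4, -1.9, -1], [-0.4, -1.9, -1], [-0.4, -1.9, -2], [-0.4, -1.9, -2], [-0.4, -1.9, -2]], hand=[1, 1, 1, 1, 1])

```text
clock: 19.62
tcp_pos: [0.6781, -0.1647, 0.2417]
tool_rot: [-0.248, 0.969, -0.0, 0.001]
ft_force: [0.5, -0.7, -0.2]
grip_width: 1.0
grip_force: 0.0
```

arm_command(rotation=[[0, 0, -6.65], [0, 0, -6.65], [0, 0, -6.65], [0, 0, 0], [0, 0, 0]], offset=[[-0.4, -1.9, -2], [-0.4, -1.9, -1], [-0.4, -1.9, 0], [0, 0, 0], [0, 0, 0]], hand=[1, 1, 1, 1, 1])

```text
clock: 20.03
tcp_pos: [0.6664, -0.2219, 0.2119]
tool_rot: [-0.079, 0.997, -0.0, 0.0]
ft_force: [0.3, 0.8, 0.8]
grip_width: 1.001
grip_force: 0.0
```

Run:
```python
from st import *
st();c=env.get_calibration('wrist');im=env.camera('wrist')
m=mask(im,'green',60)
n,l,s,ce=cv2.connectedComponentsWithStats(m)
for i in range(1,n):
    if s[i][4]<300: continue
    P=np.array([cast('wrist',p,.042,c)[:2] for p in np.argwhere(l==i)[:,::-1]]);w,v=np.linalg.eigh(np.cov(P.T));d=v[:,1]*np.sign(v[0,1]);ctr=P.mean(0)
    print(s[i],ctr.round(4),np.degrees(np.arctan2(d[1],d[0])).round(1),(ctr-.014*d).round(4),np.ptp((P-ctr)@d).round(3))
t=env.camera('scene');cv2.imwrite('pics/s6.png',cv2.resize(np.hstack([t[100:320,150:430],im[::1,::1][100:320,140:420]]),None,fx=1.42,fy=1.42)[...,::-1])
```

```text
t 20.03 tcp [ 0.6664 -0.2219  0.2119] yang 99.1 z [ 0.  0. -1.] w 1.001 gf 0.0 F [0.3 0.8 0.8] q [-0.09  0.53  0.18 -0.   -1.22 -1.32]
[424 168  22  41 596] [ 0.6275 -0.0629] 6.7 [ 0.6136 -0.0645] 0.041
[ 257  189   28   54 1316] [ 0.6816 -0.2205] 11.8 [ 0.6679 -0.2234] 0.057
[ 459  285  101   37 1322] [0.7358 0.0452] -76.6 [0.7325 0.0588] 0.113
```

View pics/s6.png

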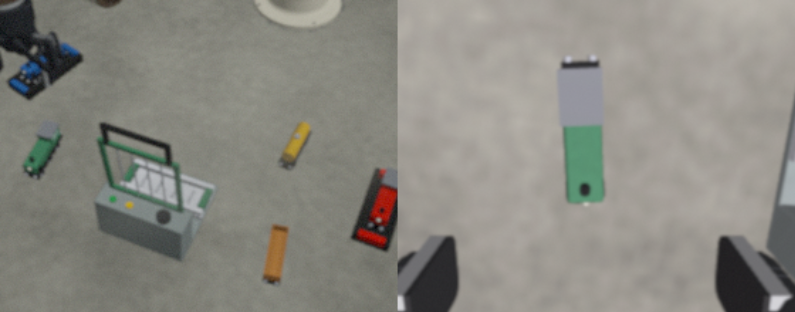

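Guard is upright in the scene (left). In the wrist crop (right) the green loco is centred at (583,135), aligned to within about 2°.

arm_command(rotation=[[0, 0, 1], [0, 0, 0], [0, 0, 0], [0, 0, 0], [0, 0, 0]], offset=[[0.05, 0, -3], [0, 0, -4], [0, 0, -4], [0, 0, -3.5], [0, 0, -2]], hand=[1, 1, 1, 1, 1])

```text
clock: 20.55
tcp_pos: [0.6655, -0.2192, 0.0421]
tool_rot: [-0.089, 0.996, 0.001, -0.003]
ft_force: [-0.9, 0.3, -0.8]
grip_width: 1.0
grip_force: 0.0
```

arm_command(rotation=[[0, 0, 0], [0, 0, 0], [0, 0, 0], [0, 0, 0], [0, 0, 0]], offset=[[0, 0, -1.2], [0, 0, -0.5], [0, 0, 0], [0, 0, 0], [0, 0, 0]], hand=[1, 1, 0.5, 0, -0.2])

```text
clock: 20.97
tcp_pos: [0.6692, -0.2211, 0.0318]
tool_rot: [-0.089, 0.996, -0.001, 0.002]
ft_force: [0.6, -0.2, 0.7]
grip_width: 0.602
grip_force: 0.0
```

arm_command(rotation=[[0, 0, 0], [0, 0, 0], [0, 0, 0], [0, 0, 0], [0, 0, 0]], offset=[[0, 0, 0], [0, 0, 0], [0, 0, 0], [0, 0, 0], [0, 0, 0]], hand=[-1, -1, -1, -1, -1], newtons=40)

```text
clock: 21.38
tcp_pos: [0.6688, -0.2214, 0.0314]
tool_rot: [-0.089, 0.996, -0.001, 0.001]
ft_force: [-1.1, 0.6, 4.8]
grip_width: 0.325
grip_force: 42.9
```

```bash
python3 st.py
```

```text
t 21.38 tcp [ 0.6688 -0.2214  0.0314] yang 100.2 z [ 0.003 -0.001 -1.   ] w 0.325 gf 42.9 F [-1.1  0.6  4.8] q [-0.09  0.7  -0.    0.   -0.87 -1.3 ]
```

arm_command(rotation=[[0, 0, 0], [0, 0, 0], [0, 0, 0], [0, 0, 0], [0, 0, 0]], offset=[[0, 0, 1], [0, 0, 2], [0, 0, 3], [0, 0, 3], [0, 0, 1]], hand=[-1, -1, -1, -1, -1])

```text
clock: 21.8
tcp_pos: [0.6696, -0.2216, 0.1345]
tool_rot: [-0.089, 0.996, -0.001, 0.003]
ft_force: [0.5, -0.6, 0.0]
grip_width: 0.322
grip_force: 42.6
```

arm_command(rotation=[[0, 0, 5.4], [0, 0, 7], [0, 0, 7], [0, 0, 7], [0, 0, 7]], offset=[[-0.4, 0.6, 0], [-0.4, 0.7, 0], [-0.4, 0.7, 0], [-0.4, 0.7, 0], [-0.4, 0.7, 0]], hand=[-1, -1, -1, -1, -1])

```text
clock: 22.22
tcp_pos: [0.6465, -0.1865, 0.1282]
tool_rot: [-0.373, 0.928, 0.001, -0.001]
ft_force: [0.9, 0.5, -3.3]
grip_width: 0.326
grip_force: 42.5
```

arm_command(rotation=[[0, 0, 7], [0, 0, 7], [0, 0, 7], [0, 0, 7], [0, 0, 7]], offset=[[-0.4, 0.7, 0], [-0.4, 0.7, 0], [-0.4, 0.7, 0], [-0.4, 0.7, 0], [-0.4, 0.7, 0]], hand=[-1, -1, -1, -1, -1])

```text
clock: 22.63
tcp_pos: [0.6265, -0.1515, 0.1282]
tool_rot: [-0.635, 0.772, 0.001, -0.001]
ft_force: [-0.0, -0.6, -2.1]
grip_width: 0.324
grip_force: 42.5
```

arm_command(rotation=[[0, 0, 7], [0, 0, 6], [0, 0, 4], [0, 0, 0], [0, 0, 0]], offset=[[-0.4, 0.7, 0], [-0.4, 0.7, 0], [0, 1.5, 0], [0, 2, 0], [0, 2, 0]], hand=[-1, -1, -1, -1, -1])

```text
clock: 23.05
tcp_pos: [0.6185, -0.0826, 0.1283]
tool_rot: [0.74, -0.673, -0.001, 0.001]
ft_force: [0.2, 0.3, -3.3]
grip_width: 0.321
grip_force: 42.5
```

```bash
python3 st.py
```

```text
t 23.05 tcp [ 0.6185 -0.0826  0.1283] yang -174.5 z [-0.002  0.001 -1.   ] w 0.321 gf 42.5 F [ 0.2  0.3 -3.3] q [ 0.13  0.48 -0.14 -0.   -0.96 -0.03]
```

arm_command(rotation=[[0, 0, 0], [0, 0, 0], [0, 0, 0], [0, 0, 0], [0, 0, 0]], offset=[[0.1, 3, 0], [0.1, 3, 0], [0, 2.8, 0], [0, 1.6, 0], [0, 0, 0]], hand=[-1, -1, -1, -1, -1])

```text
clock: 23.47
tcp_pos: [0.621, 0.0241, 0.1285]
tool_rot: [0.742, -0.671, -0.001, 0.0]
ft_force: [-0.7, -0.2, -1.9]
grip_width: 0.318
grip_force: 42.5
```

arm_command(rotation=[[0, 0, 0], [0, 0, 0], [0, 0, 0], [0, 0, 0], [0, 0, 0]], offset=[[0, 0, -1.5], [0, 0, -1], [0, 0, 0], [0, 0, 0], [0, 0, 0]], hand=[-1, -1, -1, -1, -1])

```text
clock: 23.88
tcp_pos: [0.6218, 0.0203, 0.1043]
tool_rot: [0.74, -0.672, 0.0, 0.0]
ft_force: [-0.1, 0.4, -1.9]
grip_width: 0.317
grip_force: 42.5
```

Run:
```python
from st import *
st();c=env.get_calibration('wrist');im=env.camera('wrist');cv2.imwrite('pics/w7.png',im[...,::-1])
for ce,s,r in blobs(mask(im,'green',60),100): print(s,ce.round(1),cast('wrist',ce,.034,c).round(4))
```

```text
t 23.88 tcp [0.6218 0.0203 0.1043] yang -174.5 z [-0. -0. -1.] w 0.317 gf 42.5 F [-0.1  0.4 -1.9] q [ 0.29  0.5  -0.17  0.   -0.9  -0.2 ]
[ 238  108   68   19 1194] [272.1 116.6] [ 0.6289 -0.0555  0.034 ]
[   0  128  131  194 6121] [ 83.  190.1] [0.7523 0.0041 0.034 ]
[242 166  58   5 135] [268.9 167.7] [ 0.6279 -0.0231  0.034 ]
[ 242  268   63   94 5171] [273.7 311.4] [0.6141 0.0854 0.034 ]
[124 350  14  19 141] [130.8 359.2] [0.7241 0.1401 0.034 ]
```

View pics/w7.png

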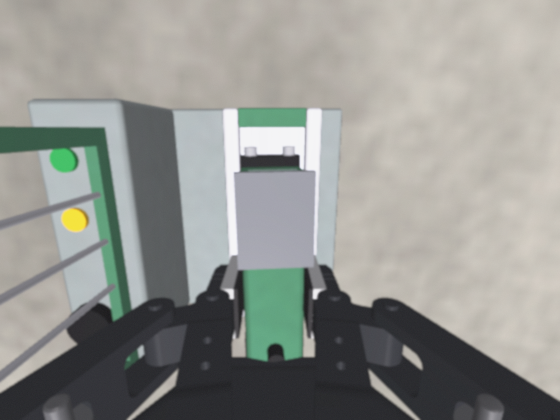

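The loco (roof at (274,218)) sits over the channel, columns 225–320, and the near green block at (272,117) matches the predicted stand pose. Lowering.

arm_command(rotation=[[0, 0, 0], [0, 0, 0], [0, 0, 0], [0, 0, 0], [0, 0, 0]], offset=[[0, 0.15, -1], [0, 0, -1.5], [0, 0, -1], [0, 0, -0.5], [0, 0, -0.3]], hand=[-1, -1, -1, -1, -1])

```text
clock: 24.35
tcp_pos: [0.6211, 0.0222, 0.0601]
tool_rot: [0.74, -0.672, -0.001, 0.001]
ft_force: [-0.5, -0.7, -2.3]
grip_width: 0.321
grip_force: 42.5
```

arm_command(rotation=[[0, 0, 0], [0, 0, 0], [0, 0, 0], [0, 0, 0], [0, 0, 0]], offset=[[0, 0, -0.2], [0, 0, -0.2], [0, 0, -0.2], [0, 0, 0], [0, 0, 0]], hand=[-1, -1, -1, -1, -1])

```text
clock: 24.77
tcp_pos: [0.6218, 0.0224, 0.0556]
tool_rot: [0.74, -0.672, 0.0, -0.0]
ft_force: [0.0, 0.4, -1.3]
grip_width: 0.327
grip_force: 42.5
```

arm_command(rotation=[[0, 0, 0], [0, 0, 0], [0, 0, 0], [0, 0, 0], [0, 0, 0]], offset=[[0, 0, -0.05], [0, 0, -0.05], [0, 0, -0.05], [0, 0, 0], [0, 0, 0]], hand=[-1, -1, -1, -1, -1])

```text
clock: 25.18
tcp_pos: [0.6217, 0.0224, 0.0538]
tool_rot: [0.74, -0.672, 0.0, -0.0]
ft_force: [-1.0, -0.3, -1.1]
grip_width: 0.325
grip_force: 42.5
```

arm_command(rotation=[[0, 0, 0], [0, 0, 0], [0, 0, 0], [0, 0, 0], [0, 0, 0]], offset=[[0, 0, -0.05], [0, 0, -0.05], [0, 0, -0.05], [0, 0, 0], [0, 0, 0]], hand=[-1, -1, -1, -1, -1])

```text
clock: 25.6
tcp_pos: [0.6216, 0.0224, 0.0522]
tool_rot: [0.74, -0.672, -0.0, 0.0]
ft_force: [0.2, 0.1, -2.2]
grip_width: 0.322
grip_force: 42.5
```

arm_command(rotation=[[0, 0, 0], [0, 0, 0], [0, 0, 0], [0, 0, 0], [0, 0, 0]], offset=[[0, 0, -0.05], [0, 0, -0.05], [0, 0, 0], [0, 0, 0], [0, 0, 0]], hand=[-1, -1, -1, -1, -1])

```text
clock: 26.02
tcp_pos: [0.6217, 0.0225, 0.0514]
tool_rot: [0.74, -0.672, 0.0, -0.0]
ft_force: [0.4, 1.0, 0.3]
grip_width: 0.32
grip_force: 42.5
```

arm_command(rotation=[[0, 0, 0], [0, 0, 0], [0, 0, 0], [0, 0, 0], [0, 0, 0]], offset=[[0, 0, -0.05], [0, 0, 0], [0, 0, 0], [0, 0, 0], [0, 0, 0]], hand=[-1, -0.2, 0.2, 0.5, 0.5])

```text
clock: 26.43
tcp_pos: [0.6217, 0.0224, 0.0509]
tool_rot: [0.74, -0.672, 0.0, -0.0]
ft_force: [0.5, -0.3, -0.2]
grip_width: 0.75
grip_force: 0.0
```

arm_command(rotation=[[0, 0, 0], [0, 0, 0], [0, 0, 0], [0, 0, 0], [0, 0, 0]], offset=[[0, 0, 0], [0, 0, 1], [0, 0, 3], [0, 0, 3.5], [0, 0, 3.5]], hand=[0.5, 0.5, 0.5, 0.5, 0.5])

```text
clock: 26.85
tcp_pos: [0.6213, 0.0222, 0.1623]
tool_rot: [0.74, -0.672, -0.0, 0.001]
ft_force: [1.1, -0.4, 0.6]
grip_width: 0.753
grip_force: 0.0
```

Run:
```python
from st import *
st();im=env.camera('wrist');cv2.imwrite('pics/w8.png',im[...,::-1])
```

```text
t 26.85 tcp [0.6213 0.0222 0.1623] yang -174.5 z [-0.001 -0.001 -1.   ] w 0.753 gf 0.0 F [ 1.1 -0.4  0.6] q [ 0.3   0.44 -0.11  0.   -1.02 -0.2 ]
```

View pics/w8.png

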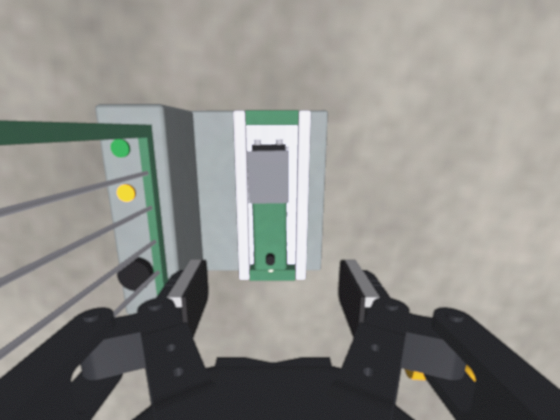

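The green loco stands in the channel (roof (268,176), chimney (270,258)), between both green blocks. Now to the handle.

arm_command(rotation=[[0, 0, 0], [0, 0, 0], [0, 0, 0], [0, 0, 0], [0, 0, 0]], offset=[[0, 0, 3.5], [0, 0, 3.5], [0, 0, 3.5], [0, 0, 3.5], [0, 0, 1.8]], hand=[-0.3, -0.3, -0.3, -0.3, -0.3])

```text
clock: 27.32
tcp_pos: [0.6228, 0.0222, 0.3251]
tool_rot: [0.741, -0.672, 0.003, -0.003]
ft_force: [0.7, -0.7, 0.8]
grip_width: 0.348
grip_force: 0.0
```

arm_command(rotation=[[0, 0, 0], [0, 0, 0], [0, 0, 0], [0, 0, 0], [0, 0, 0]], offset=[[2.5, 0.1, 0], [3, 0.1, 0], [2.5, 0.1, 0], [1.6, 0, 0], [0, 0, 0]], hand=[-0.3, -0.3, -0.3, -0.3, -0.3])

```text
clock: 27.73
tcp_pos: [0.7197, 0.0254, 0.3169]
tool_rot: [0.74, -0.672, -0.0, 0.001]
ft_force: [-0.6, 0.9, -1.9]
grip_width: 0.35
grip_force: 0.0
```

Run:
```python
from st import *
st();im=env.camera('wrist');cv2.imwrite('pics/w9.png',im[...,::-1])
```

```text
t 27.73 tcp [0.7197 0.0254 0.3169] yang -174.5 z [-0.001 -0.    -1.   ] w 0.35 gf 0.0 F [-0.6  0.9 -1.9] q [ 0.26  0.52  0.42 -0.   -1.47 -0.16]
```

View pics/w9.png

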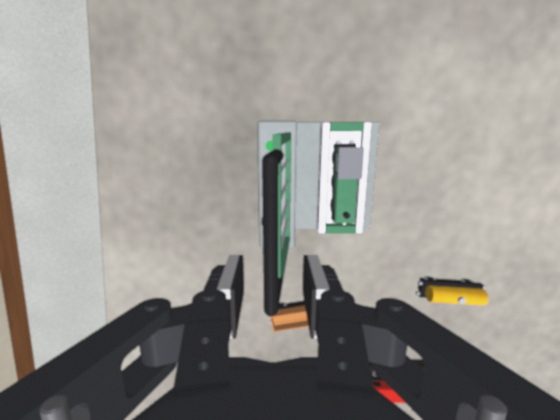

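The handle bar (column 271) lies between the fingers, and the loco is in the bed with gaps at both ends. Down to grip.

arm_command(rotation=[[0, 0, 0], [0, 0, 0], [0, 0, 0], [0, 0, 0], [0, 0, 0]], offset=[[0, 0, -2], [0, 0, -2.5], [0, 0, -1.2], [0, 0, -0.5], [0, 0, 0]], hand=[-0.3, -0.3, -0.3, -0.3, -0.3], newtons=30)

```text
clock: 28.2
tcp_pos: [0.7165, 0.0253, 0.2562]
tool_rot: [0.74, -0.672, -0.001, 0.001]
ft_force: [0.8, 0.1, -0.4]
grip_width: 0.349
grip_force: 0.0
```

arm_command(rotation=[[0, 0, 0], [0, 0, 0], [0, 0, 0], [0, 0, 0], [0, 0, 0]], offset=[[0, 0, 0], [0, 0, 0], [0, 0, 0], [0, 0, 0], [0, 0, 0]], hand=[-0.6, -0.8, -1, -1, -1])

```text
clock: 28.62
tcp_pos: [0.7183, 0.0254, 0.259]
tool_rot: [0.741, -0.672, 0.001, -0.001]
ft_force: [-0.4, -0.1, 4.6]
grip_width: 0.103
grip_force: 29.6
```

Run:
```python
from st import *
st()
# arc down; 20 rows from 1.68 to 0
t=np.linspace(1.68,0,21);s=-17.2*np.cos(t);z=17.2*np.sin(t)
P=np.c_[s*.995,s*.098,z];Q=np.round(P-P[0],1);print(Q[-1]);print(np.round(np.diff(Q,axis=0),1).tolist())
```

```text
t 28.62 tcp [0.7183 0.0254 0.259 ] yang -174.4 z [ 0.004  0.    -1.   ] w 0.103 gf 29.6 F [-0.4 -0.1  4.6] q [ 0.26  0.54  0.3   0.   -1.33 -0.16]
[-19.   -1.9 -17.1]
[[-1.4, -0.1, 0.1], [-1.5, -0.2, 0.0], [-1.4, -0.1, -0.2], [-1.4, -0.2, -0.2], [-1.4, -0.1, -0.4], [-1.3, -0.1, -0.5], [-1.3, -0.2, -0.6], [-1.3, -0.1, -0.8], [-1.2, -0.1, -0.8], [-1.1, -0.1, -0.9], [-1.0, -0.1, -1.0], [-1.0, -0.1, -1.1], [-0.8, -0.1, -1.2], [-0.8, -0.1, -1.2], [-0.6, 0.0, -1.3], [-0.5, -0.1, -1.3], [-0.4, 0.0, -1.4], [-0.3, 0.0, -1.4], [-0.2, -0.1, -1.5], [-0.1, 0.0, -1.4]]
```

arm_command(rotation=[[0, 0, 0], [0, 0, 0], [0, 0, 0], [0, 0, 0], [0, 0, 0]], offset=[[-1.4, -0.1, 0.1], [-1.5, -0.2, 0], [-1.4, -0.1, -0.2], [-1.4, -0.2, -0.2], [-1.4, -0.1, -0.4]], hand=[-1, -1, -1, -1, -1])

```text
clock: 29.03
tcp_pos: [0.6476, 0.0184, 0.2517]
tool_rot: [0.741, -0.672, 0.002, -0.002]
ft_force: [0.9, -0.6, 5.8]
grip_width: 0.101
grip_force: 29.7
```

arm_command(rotation=[[0, 0, 0], [0, 0, 0], [0, 0, 0], [0, 0, 0], [0, 0, 0]], offset=[[-1.3, -0.1, -0.5], [-1.3, -0.2, -0.6], [-1.3, -0.1, -0.8], [-1.2, -0.1, -0.8], [-1.1, -0.1, -0.9]], hand=[-1, -1, -1, -1, -1])

```text
clock: 29.45
tcp_pos: [0.5852, 0.0123, 0.2147]
tool_rot: [0.741, -0.672, 0.001, -0.001]
ft_force: [1.0, -1.4, 1.4]
grip_width: 0.104
grip_force: 29.2
```

```bash
python3 st.py
```

```text
t 29.45 tcp [0.5852 0.0123 0.2147] yang -174.4 z [ 0.004  0.    -1.   ] w 0.104 gf 29.2 F [ 1.  -1.4  1.4] q [ 0.3   0.33 -0.13  0.   -1.1  -0.2 ]
```

arm_command(rotation=[[0, 0, 0], [0, 0, 0], [0, 0, 0], [0, 0, 0], [0, 0, 0]], offset=[[-1, -0.1, -1], [-1, -0.1, -1.1], [-0.8, -0.1, -1.2], [-0.8, -0.1, -1.2], [-0.6, 0, -1.3]], hand=[-1, -1, -1, -1, -1])

```text
clock: 29.87
tcp_pos: [0.5443, 0.0083, 0.1566]
tool_rot: [0.741, -0.672, 0.002, -0.002]
ft_force: [3.9, -4.8, -0.2]
grip_width: 0.104
grip_force: 29.2
```

arm_command(rotation=[[0, 0, 0], [0, 0, 0], [0, 0, 0], [0, 0, 0], [0, 0, 0]], offset=[[-0.5, -0.1, -1.3], [-0.4, 0, -1.4], [-0.3, 0, -1.4], [-0.2, -0.1, -1], [0, 0, 0]], hand=[-1, -1, -1, -1, -1])

```text
clock: 30.28
tcp_pos: [0.5317, 0.007, 0.1044]
tool_rot: [0.741, -0.672, 0.002, -0.003]
ft_force: [6.4, -0.1, -2.0]
grip_width: 0.1
grip_force: 29.3
```

```bash
python3 st.py
```

```text
t 30.28 tcp [0.5317 0.007  0.1044] yang -174.4 z [ 0.007  0.001 -1.   ] w 0.1 gf 29.3 F [ 6.4 -0.1 -2. ] q [ 0.32  0.37 -0.4   0.   -0.79 -0.22]
```

arm_command(rotation=[[0, 0, 0], [0, 0, 0], [0, 0, 0], [0, 0, 0], [0, 0, 0]], offset=[[0, 0, -0.5], [0, 0, -0.5], [0, 0, -0.4], [0, 0, 0], [0, 0, 0]], hand=[-1, -1, -1, -1, -1])

```text
clock: 30.7
tcp_pos: [0.5312, 0.007, 0.0919]
tool_rot: [0.741, -0.672, 0.002, -0.002]
ft_force: [6.8, -0.6, 4.0]
grip_width: 0.098
grip_force: 29.7
```

arm_command(rotation=[[0, 0, 0], [0, 0, 0], [0, 0, 0], [0, 0, 0], [0, 0, 0]], offset=[[0, 0, -0.1], [0, 0, -0.1], [0, 0, -0.1], [0, 0, 0], [0, 0, 0]], hand=[-1, -1, -1, -1, -1])

```text
clock: 31.12
tcp_pos: [0.5312, 0.0069, 0.0915]
tool_rot: [0.741, -0.671, 0.002, -0.002]
ft_force: [-0.0, 0.6, 18.3]
grip_width: 0.105
grip_force: 31.1
```

The guard is against its stop: the height no longer changes and the force rose to 18 N. Release and back off.

arm_command(rotation=[[0, 0, 0], [0, 0, 0], [0, 0, 0], [0, 0, 0], [0, 0, 0]], offset=[[0, 0, 0], [0, 0, 0], [0, 0, 0], [0, 0, 0], [0, 0, 0]], hand=[-0.6, -0.3, -0.3, -0.3, -0.3])

```text
clock: 31.53
tcp_pos: [0.5277, 0.0062, 0.087]
tool_rot: [0.74, -0.672, -0.001, 0.001]
ft_force: [0.2, -0.5, 1.0]
grip_width: 0.352
grip_force: 0.0
```

arm_command(rotation=[[0, 0, 0], [0, 0, 0], [0, 0, 0], [0, 0, 0], [0, 0, 0]], offset=[[0, 0, 1], [0, 0, 3], [0, 0, 4], [0, 0, 4], [0, 0, 4]], hand=[-0.3, -0.3, -0.3, -0.3, -0.3])

```text
clock: 31.95
tcp_pos: [0.528, 0.0062, 0.2501]
tool_rot: [0.74, -0.672, -0.0, 0.0]
ft_force: [1.3, 0.2, -0.7]
grip_width: 0.348
grip_force: 0.0
```

arm_command(rotation=[[0, 0, 0], [0, 0, 0], [0, 0, 0], [0, 0, 0], [0, 0, 0]], offset=[[0, -3, 2], [0, -4, 0], [0, -4, 0], [0, -4, 0], [0, -4, 0]], hand=[-0.3, -0.3, -0.3, -0.3, -0.3])

```text
clock: 32.37
tcp_pos: [0.5281, -0.1851, 0.2688]
tool_rot: [0.741, -0.672, 0.0, -0.0]
ft_force: [1.6, 0.1, 0.2]
grip_width: 0.348
grip_force: 0.0
```

arm_command(rotation=[[0, 0, 0], [0, 0, 0], [0, 0, 0], [0, 0, 0], [0, 0, 0]], offset=[[0, -4, 0], [0, -4, 0], [0, -3, 0], [0, 0, 0], [0, 0, 0]], hand=[-0.3, -0.3, -0.3, -0.3, -0.3])

```text
clock: 32.78
tcp_pos: [0.528, -0.2951, 0.2675]
tool_rot: [0.739, -0.673, -0.001, 0.0]
ft_force: [-1.0, 0.7, -0.8]
grip_width: 0.347
grip_force: 0.0
```

Run:
```python
from st import *
st();s=env.camera('scene');t=env.camera('top')
a=cv2.resize(s[100:310,100:450],None,fx=2.2,fy=2.2,interpolation=cv2.INTER_CUBIC)[:,:400] if 0 else cv2.resize(s[140:290,200:320],(480,600),interpolation=cv2.INTER_CUBIC)
b=cv2.resize(t[125:275,230:310],(320,600),interpolation=cv2.INTER_CUBIC)
cv2.imwrite('pics/fin.png',np.hstack([a,b])[...,::-1])
```

```text
t 32.78 tcp [ 0.528  -0.2951  0.2675] yang -174.6 z [-0.001  0.    -1.   ] w 0.347 gf 0.0 F [-1.   0.7 -0.8] q [-0.24  0.33  0.   -0.   -1.24  0.34]
```

View pics/fin.png

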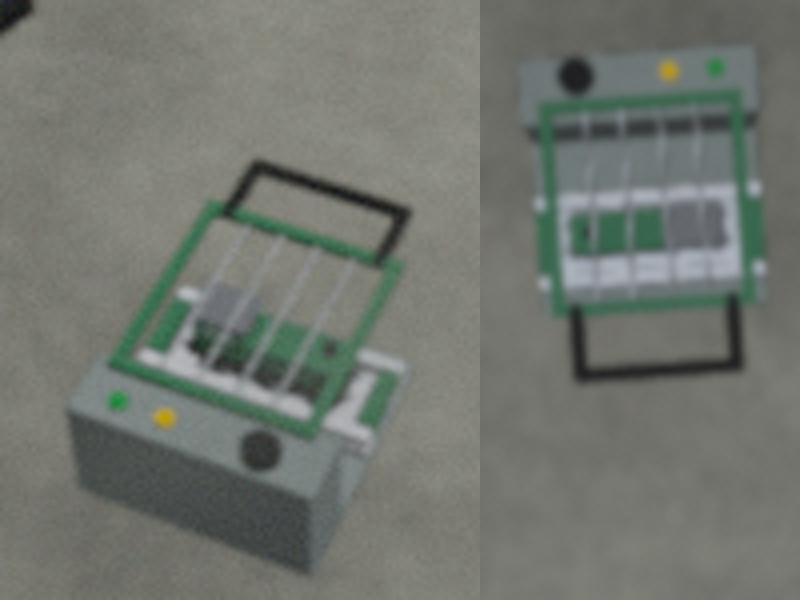

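The loco is upright in the bed under the level guard (handle at (330,190) left, (660,370) right). I check the handle height by triangulation before handing in.

Run:
```python
from st import *
def tri(a,b):
    o1,d1=ray('top',a);o2,d2=ray('scene',b)
    t=np.linalg.lstsq(np.c_[d1,-d2],o2-o1,rcond=None)[0];return ((o1+t[0]*d1+o2+t[1]*d2)/2).round(4)
T=lambda x,y:(230+x/4-.4,125+y/4-.4);S=lambda x,y:(200+x/4-.4,140+y/4-.4)
print(tri(T(260,364),S(258,166)),tri(T(100,374),S(406,214)))
```

```text
[ 0.5343 -0.0442  0.0942] [0.5254 0.0569 0.0953]
```

The handle is at z 0.095 (0.096 when closed), so the guard is fully closed.

```bash
python3 -c "
from workcell import env
print(env.sign_off())"
```

```text
the job is handed in; nothing more can be done
None
```

The job is handed in: red and blue stand in their matching cradles, green stands in its bed under the fully closed guard, and I did not touch the wagons; it took about 33 s of the 138 s allowed.

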